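# Pin a drawbar in its slotted yoke by feel

### The job

Take the headed pin out of its stand and pin the drawbar into the yoke: lower the pin's nose into the slot of the upper ear, feel along the slot for the hidden eye of the bar trapped between the ears, and push the pin down through ear, eye and lower ear, past the spring detent, until its head lies flat on the upper ear; then let go. Go gently, never pushing on the pin or the yoke with more than about 25 N, and leave the other things on the plate where they are.

Things in the scene. Friction and masses are not known exactly. Their poses are not given: they have to be found in the camera images.
- yoke: Yoke rig, fixed: dark base plate 165 x 60 x 10 mm (x from -92 to +73 mm) with two level steel ears, 96 x 44 x 10 mm, one above the other (x -29 to +67), joined by a web at the +x end. A guide block 54 mm high stands at x -87 to -53. Nothing stands higher than the upper ear. Origin: on the surface under the slot's centre; x along the slot toward the web, z up.
- slot_top (a point): Centre of the upper ear's slot, in that ear's top face, 56 mm above the surface; axes as the yoke's (x along the slot). The slot is straight, 43 mm long (x) and 13.5 mm wide (y), through the 10 mm thick ear. The lower ear has the same slot straight below.
- bar_level (a point): Point 12 mm straight below slot_top, in the plane of the drawbar's top face. The bar (10 mm thick, trapped between the ears) has one round eye, 13.2 mm diameter, on the slot's centre line (y = 0). Where along x, from -14 to +14 mm of here, is NOT measured and differs each time; elsewhere under the slot the bar is solid. The bar slides along x stiffly, under about 14 N, and stays put.
- lower_slot (a point): Centre of the lower ear's slot in its top face, 24 mm below slot_top; that ear is 10 mm thick. Along this slot's +y side a spring-loaded round detent bar stands 3.5 mm into the slot, 5 mm below here. The pin pushes it aside, which takes about 5 to 12 N of downward push; it then grips the pin, so that the pin does not drop home by itself.
- pin: Headed round steel pin, upright, tip down, 80 mm long, about 0.12 kg. From the tip (origin): tapered nose 8 mm long, from 9.6 mm diameter at its flat end to the 12 mm shank; shank up to 42 mm; round flange head 26 mm diameter from 42 to 47 mm; plain round grip, 14 mm diameter, from 47 to 80 mm. z runs up the pin.
- pin_grip (a point): On the pin's axis, half-way up its grip of 14 mm diameter: 64 mm above the tip, 17 mm above the flange's top face, 16 mm below the pin's top.
- pin_seat (a point): Centre of the underside of the pin's flange head, 22 mm below pin_grip. When the pin is home in the yoke this face lies on the upper ear's top face.
- pin_tip (a point): Centre of the flat end of the pin's nose, 64 mm below pin_grip.
- pin_stand: Fixed plain aluminium block, 56 x 56 mm, 52 mm high, with one upright hole of 15 mm diameter at its centre, in which the pin hangs by its head at the start (head underside on the block's top, so it must be raised 42 mm to come clear). Origin: centre of its underside.
- housing_a_mid (a point): bystander: plain round metal housing, 46 mm wide, 38 mm high; point about its middle (17 mm above its base)
- housing_b_mid (a point): bystander: round metal housing, 46 mm wide at its flange, 34 mm high; point about its middle (17 mm above its base)
- v_block_a_mid (a point): bystander: steel V-block, 33 x 40 x 34 mm; point about its middle (17 mm above its base)
- v_block_b_mid (a point): bystander: second steel V-block, 33 x 40 x 34 mm; point about its middle (17 mm above its base)
- key_bar_mid (a point): bystander: small square steel bar, 8 x 32 x 8 mm; point about its middle (17 mm above its base)
- hex_key_mid (a point): bystander: dark L-shaped hex key, 33 x 82 x 5 mm, lying flat; point about its middle (17 mm above its base)
Things that resemble listed ones, but are neither listed nor needed, are in the scene too. Of the things like the yoke, leave any that is white; of the rest the larger one is meant.

How it is judged (in metres and radians):
On the way, in this order (a step that is already met when the one before it is completed fails the run):
1. the pin is out of its stand (tip over 55 mm above the surface) (height (world z) of pin_tip above 0.055 m), for 0.1 s.
2. the pin's nose is through the upper ear and the eye (tip more than 20 mm below the upper ear's top face, in the slot) (z of pin_tip in the frame of slot_top below -0.02 m and x of pin_tip in the frame of slot_top between -0.021 and 0.021 m and y of pin_tip in the frame of slot_top between -0.006 and 0.006 m), for 0.05 s.
3. the pin's head lies on the upper ear (z of pin_seat in the frame of slot_top between -0.003 and 0.0015 m and x of pin_seat in the frame of slot_top between -0.018 and 0.018 m and y of pin_seat in the frame of slot_top between -0.003 and 0.003 m and angle between pin_grip's own z axis and vertical below 0.08 rad), for 0.1 s.
At the end, for the whole second after the job is handed in: The pin stands through both ears and the eye, within 0.08 rad of upright, its head's underside within 1.5 mm of the upper ear's top face, its axis in the slot, released and at rest (all of step 3 and linear speed of pin below 0.01 m/s and contact force between the fingers and pin below 0.1 N); the robot touches nothing.
It fails at once if the contact forces of the yoke rig on the pin (push, plus the sideways squeeze of detent and slot) add up to more than 45 N (contact force between pin and yoke above 45 N).
It fails at once if the robot itself pushes on the yoke with more than 30 N (contact force between any of the fingers, the arm and yoke above 30 N).
It fails at once if a bystander is moved by more than 20 mm (distance of any of housing_a_mid, housing_b_mid, v_block_a_mid, v_block_b_mid, key_bar_mid, hex_key_mid from where it was at the start of the episode above 0.02 m).
It also fails if it takes over 51 s, if anything falls off the work surface, if the arm or the gripper's body presses on something with over 40 N, if the wrist force passes 120 N, or if a joint passes its speed limit or range.

### The arm

A 6-joint arm with a two-finger parallel gripper is mounted at the origin on a cart in front of the work surface, level with it; the furniture and walls round the work are solid. World frame = base frame: x ahead of the robot, y to its left, z up, the work surface at z = 0. Lengths are in mm, angles in degrees, forces in N, time in s.
With the tool pointing down it reaches from about 400 to 825 mm from the base axis. Payload 7 kg.
Tool frame: the origin (TCP) lies on the front face of the gripper's body, between the roots of the fingers; the fingertips stand 73 mm ahead of it and the grasp point (between the pads) lies 54 mm ahead of it; x points along the fingers, z is the direction in which the jaws open and shut, and the axes are right-handed (so a half turn about x gives the same grasp; the last joint's range is limited). The gripper opens to 85 mm and grips with 20 to 120 N. Pads are 22 mm wide; open, the fingers measure 114 mm over their backs; the gripper's body (76 mm by 85 mm) begins 54 mm behind the grasp point. The pads swing forward as they close: fully open they stand 13 mm farther back than shut.
Start: joints at [-54.884, 20.546, 0.682, 0, -70.136, -16.507], TCP at [215.379, -639.693, 303.902] pointing down, gripper open.
Joint ranges: [-176.03, 176.03], [-82.01, 121.73], [-58.28, 71.71], [-173.87, 95.51], [-174.79, -0.11], [-173.66, 173.66]. Speed limits (degrees/s): [136.94, 136.94, 172.46, 180, 180, 180].

### API

Orientations are given as a 3x3 rotation matrix whose columns are the frame's x, y, z axes.
In Python, from cell import * gives the robot as it stands. Calls block until the motion is done:
- goto(position, orientation): joint-space move of the TCP to a pose.
- servo_line(position, orientation=None, feed=150, guard=None): straight line of the TCP; orientation=None keeps the orientation; feed is the mean speed in mm/s. With guard (N) it stops when the force on the tool has changed by that much, and returns True; else False.
- set_joints(angles): joint-space move.
- ungrasp() and close_gripper(grasp_force=None): open the fingers fully, or close them until they stop; grasp_force is the grip in N (None keeps the last).
- wait(seconds).
- solve_ik(position, orientation): joint angles nearest the present ones, or None.
- grab_frame(name): name is "scene" or "top" or "wrist"; returns a dict with "pixels" (384x512x3 uint8, red, green, blue), "range_z" (384x512 float32, mm along the optical axis (not along the pixel's ray), 0 where there is no reading), "fx", "fy", "cx", "cy" (pixels), "R" (3x3) and "t" (3): a world point X has camera coordinates R X + t; the wrist camera has in their place "tool_from_camera" (4x4, takes a point from camera to tool coordinates, whose origin is the TCP and whose axes are the tool frame's). Camera axes: x right, y down, z forward; pixel columns grow to the right and rows downward; lengths in mm; the calibration is good to about 2 mm. A picture is of the moment at which its call begins: read the wrist's pose just before it.
A pose or a line that the arm cannot do raises Unreachable and nothing moves.
- sign_off(): hands the job in, once; it reports no verdict.
Readings, each from a call of its own:
- get_t(): time.
- get_joints(): joint angles.
- get_joint_vel(): joint speeds.
- get_joint_torque(): joint torques, N m.
- get_ee_pos(): TCP position.
- get_tool_rot(): TCP orientation.
- get_ft_force(): force on the tool from outside, world axes, zero at the start.
- get_moment(): the same for the moment, N m.
- get_width(): finger opening in mm.
Only numpy, scipy, OpenCV 4.12 (cv2) and the standard library are available. Lean on these libraries where they do the work, as an engineer would, in place of code of your own. Each camera call takes 0.05 s, during which the arm holds its last target.

## Working session

There is one attempt and no reset: what is moved stays moved. The work goes in short steps, each a Python script; the robot and the scene stay as the last script left them, time stands still between calls to the robot, and variables do not carry over. Pictures are saved under pics/ and viewed, and the job is handed in when it is done.

```bash
mkdir -p pics; ls; python3 - <<'E'
from cell import *
import cv2,numpy as np
print(get_t())
for n in ("scene","top"):
    f=grab_frame(n); np.savez(n+"0.npz",**f)
    cv2.imwrite(f"pics/{n}0.png",cv2.resize(f["pixels"][:,:,::-1],(800,600),interpolation=cv2.INTER_CUBIC))
    print(n,f["fx"],f["cx"],f["cy"],f["R"],f["t"])
print(get_t())
E
```

```text
pics
0.0
scene 497.40331058057865 244.12737589246711 201.62870818158234 [[-0.76404121 -0.64513761 -0.00620456]
 [-0.40595912  0.48821039 -0.77255925]
 [ 0.50143616 -0.58774831 -0.63491236]] [456.53754715 277.84982285 790.49765739]
top 428.6962299118062 265.60432163535324 193.39358785417002 [[ 0.02793651 -0.99951739  0.01358457]
 [-0.98483001 -0.0298492  -0.17093531]
 [ 0.1712583  -0.00860315 -0.9851886 ]] [-10.18234357 586.68121396 904.72906438]
0.1
```

View pics/scene0.png

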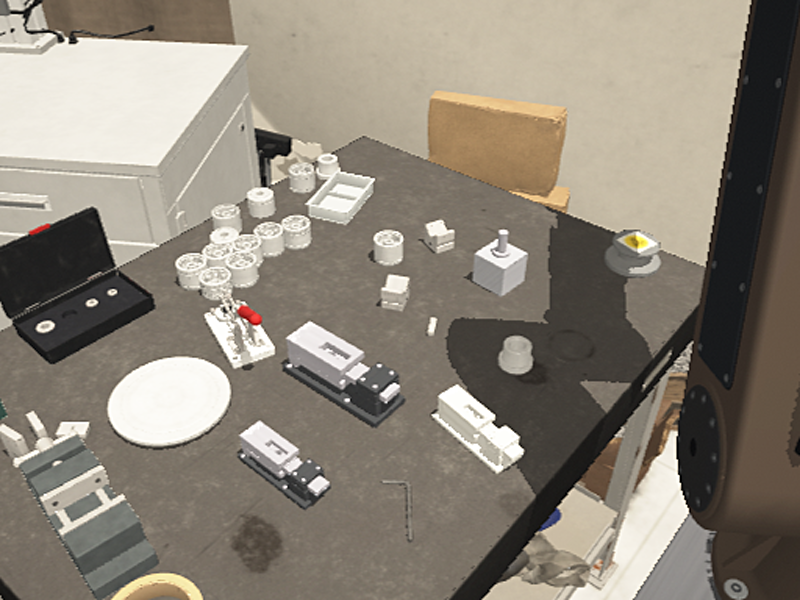

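View pics/top0.png

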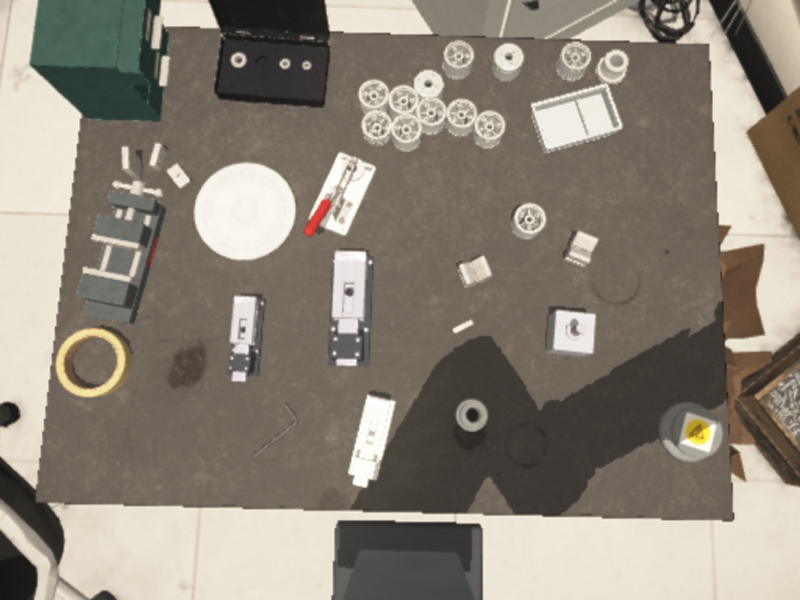

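Yoke candidates in the top view are the large grey one at (350,305), the small grey one at (243,335) and the white one at (372,440). The large grey one fits the description. The only pin and stand are at (573,330). Next I'll check a close crop and measure.

```bash
cat > h.py <<'E'
import numpy as np,cv2
def cloud(f):
    Z=f["range_z"].astype(float); v,u=np.mgrid[:Z.shape[0],:Z.shape[1]]
    P=np.stack([(u-f["cx"])/f["fx"]*Z,(v-f["cy"])/f["fy"]*Z,Z],-1)
    X=(P-f["t"])@f["R"]   # R^T (P-t)
    X[Z==0]=np.nan
    return X
E
python3 - <<'E'
from h import *
f=dict(np.load("top0.npz")); X=cloud(f)
g=dict(np.load("scene0.npz")); Y=cloud(g)
for nm,C,F,(u0,u1,v0,v1) in (("top",X,f,(200,250,150,240)),("scene",Y,g,(175,265,195,275))):
    R=C[v0:v1,u0:u1].reshape(-1,3); 
    for zc in(10,52,54,56,58): print(nm,zc,(abs(R[:,2]-zc)<1).sum())
    m=abs(R[:,2]-56)<5; 
    p=R[m][:,:2].astype(np.float32); print(cv2.minAreaRect(p),np.median(R[m][:,2]))
for nm,C,(u0,u1,v0,v1) in (("top",X,(345,385,190,232)),("scene",Y,(295,345,140,192))):
    R=C[v0:v1,u0:u1].reshape(-1,3)
    m=abs(R[:,2]-52)<4; print(nm,cv2.minAreaRect(R[m][:,:2].astype(np.float32)),np.median(R[m][:,2]))
    m=(R[:,2]>82); print(R[m].mean(0),R[m].max(0),m.sum())
    m=abs(R[:,2]-57)<1.5; 
a=cv2.resize(f["pixels"][150:240,190:260,::-1],None,fx=6,fy=6,interpolation=cv2.INTER_CUBIC)
b=cv2.resize(g["pixels"][195:285,175:265,::-1],None,fx=4,fy=4,interpolation=cv2.INTER_CUBIC)
c=np.zeros((540,790,3),np.uint8); c[:,:420]=a; c[:360,425:785]=b; cv2.imwrite("pics/c1.png",c)
E
```

```text
top 10 152
top 52 126
top 54 328
top 56 419
top 58 152
((580.690673828125, 102.72737121582031), (154.12432861328125, 44.37593078613281), 0.13974279165267944) 55.28656137008964
scene 10 297
scene 52 136
scene 54 392
scene 56 395
scene 58 64
((578.646240234375, 101.63633728027344), (156.18589782714844, 48.615055084228516), 0.7913775444030762) 54.88944100928112
top ((552.011474609375, -219.01101684570312), (56.3626708984375, 56.391845703125), 85.61782836914062) 51.66013589210507
[ 551.25519541 -218.51171265   88.92900731] [ 557.63160647 -212.39830742   92.43474125] 39
scene ((549.3156127929688, -220.4847412109375), (59.60179901123047, 60.5916748046875), 86.45417022705078) 51.986389078874154
[ 548.39090126 -218.13008202   88.69694594] [ 556.0838315  -211.39764424   92.68052051] 33
```

View pics/c1.png

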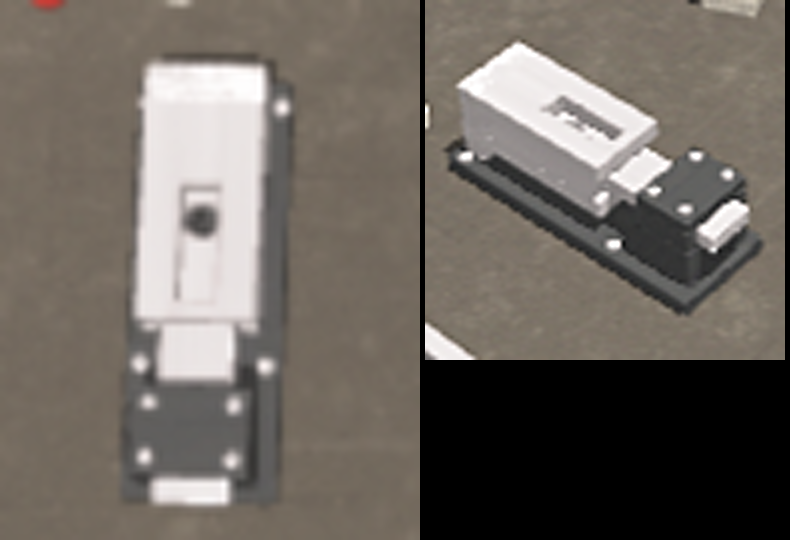

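The crops show the large grey yoke lying nearly along world x, with the web at the far (+x) end. The slot runs from crop (200,185) to (196,302), and the dark eye is at about (203,220), on the web side of the slot's centre. Next is a closer look with the wrist camera.

```bash
python3 - <<'E'
from cell import *
from h import *
f=dict(np.load("top0.npz"))
def ray(u,v,z):
    d=f["R"].T@np.array([(u-f["cx"])/f["fx"],(v-f["cy"])/f["fy"],1]); o=-f["R"].T@f["t"]
    return o+d*(z-o[2])/d[2]
# slot ends and eye (crop -> px); resize centre offset
px=lambda a,b:(190+(a+.5)/6-.5,150+(b+.5)/6-.5)
for n,p,z in(("slot web",(201,187),56),("slot blk",(195,302),56),("eye",(203,220),44)): print(n,ray(*px(*p),z))
print(get_tool_rot())
R=np.array([[0,-1,0],[0,0,1],[-1,0,0]],float)
w=grab_frame("wrist"); print(w["tool_from_camera"],w["fx"],w["cx"],w["cy"])
for R in(R,R@np.diag([1,-1,-1])):
  for p in([551,-219,250],[590,102,250],[590,102,200]): print(solve_ik(p,R))
E
```

```text
slot web [611.45032273 102.27365544  56.        ]
slot blk [568.2744101  102.54064812  56.        ]
eye [601.28962105 102.07772136  44.        ]
[[-5.88125071e-04 -9.47732060e-01 -3.19066760e-01]
 [ 1.36436719e-03 -3.19067279e-01  9.47731085e-01]
 [-9.99998896e-01  1.22060194e-04  1.48070599e-03]]
[[ 7.82954196e-04 -3.19316972e-01  9.47647645e-01 -7.00751114e+01]
 [-3.20897802e-04 -9.47647966e-01 -3.19316816e-01  8.36756150e+01]
 [ 9.99999642e-01 -5.40876056e-05 -8.44433067e-04 -2.67787272e-01]
 [ 0.00000000e+00  0.00000000e+00  0.00000000e+00  1.00000000e+00]] 273.8418668120114 260.1781564240489 192.17500931497057
[ -2.80227949  15.20218057 -14.34900239   0.         -60.44881704
 -87.19772051]
[  28.49148189   15.72805528  -13.61416699    0.          -60.65777773
 -118.49148189]
[  28.49148189   18.37483584  -17.0968213     0.          -54.52834286
 -118.49148189]
[ -2.80227949  15.20218057 -14.34900239   0.         -60.44881704
  92.80227949]
[ 28.49148189  15.72805528 -13.61416699   0.         -60.65777773
  61.50851811]
[ 28.49148189  18.37483584 -17.0968213    0.         -54.52834286
  61.50851811]
```

```bash
cat >> h.py <<'E'
RD=np.array([[0,-1,0],[0,0,1],[-1,0,0]],float)
def wsnap(cell,name):
    p=np.array(cell.get_ee_pos()); R=np.array(cell.get_tool_rot()); f=cell.grab_frame("wrist")
    T=f["tool_from_camera"]; M=np.eye(4); M[:3,:3]=R; M[:3,3]=p; M=M@T
    Mi=np.linalg.inv(M); f["R"]=Mi[:3,:3]; f["t"]=Mi[:3,3]
    np.savez(name+".npz",**f); cv2.imwrite(f"pics/{name}.png",cv2.resize(f["pixels"][:,:,::-1],(800,600),interpolation=cv2.INTER_CUBIC))
    return f
def ray(f,u,v,z):
    d=f["R"].T@np.array([(u-f["cx"])/f["fx"],(v-f["cy"])/f["fy"],1]); o=-f["R"].T@f["t"]
    return o+d*(z-o[2])/d[2]
E
python3 - <<'E'
import cell; from cell import *
from h import *
goto([551,-219,200],RD); wsnap(cell,"wpin"); print(get_t(),get_ee_pos())
goto([590,102,190],RD); wsnap(cell,"wyoke"); print(get_t(),get_ee_pos())
E
```

```text
2.175 [ 550.83719001 -219.74342392  200.14884341]
3.45 [590.06762852 100.73761038 190.03505296]
```

View pics/wpin.png

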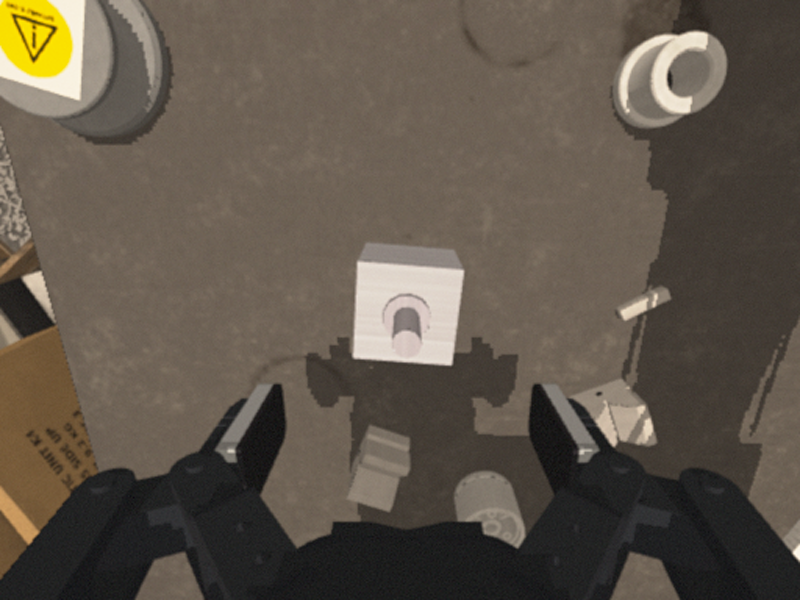

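View pics/wyoke.png

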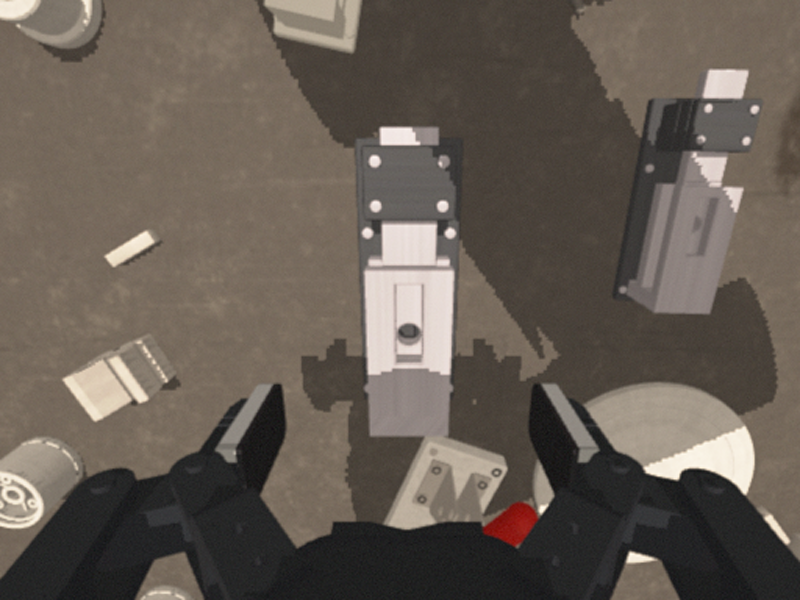

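The wrist pictures show the pin top at (407,342) on its stand, and the big yoke's slot at (408,320) with the eye at (409,333). The arm may not have settled yet, so I'll take the picture again after a pause.

```bash
python3 - <<'E'
import cell; from cell import *
from h import *
print(get_ee_pos()); wait(0.2)
f=wsnap(cell,"wyoke2"); print(get_t(),get_ee_pos())
# fingers visible: crop around slot
u0,u1,v0,v1=225,300,160,240
c=cv2.resize(f["pixels"][v0:v1,u0:u1,::-1],None,fx=7.5,fy=7.5,interpolation=cv2.INTER_CUBIC)
cv2.imwrite("pics/c2.png",c)
X=cloud(f)[v0-10:v1+40,u0:u1].reshape(-1,3); m=abs(X[:,2]-56)<4
print(np.median(X[m][:,2]),cv2.minAreaRect(X[m][:,:2].astype(np.float32)))
E
```

```text
[590.06762852 100.73761038 190.03505296]
3.7 [590.0972543  101.0928229  190.03475995]
56.20429695674161 ((607.62451171875, 101.32137298583984), (44.1669807434082, 96.34754943847656), 89.9481430053711)
```

View pics/c2.png

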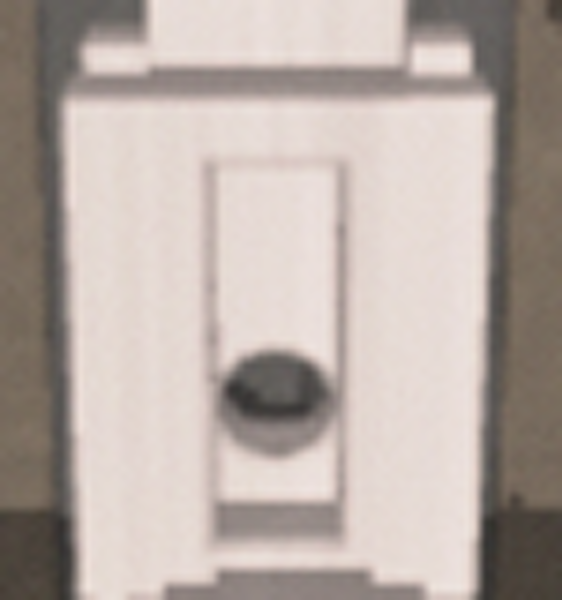

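```bash
python3 - <<'E'
import cell; from cell import *
from h import *
f=dict(np.load("wyoke2.npz"))
px=lambda a,b:(225+(a+.5)/7.5-.5,160+(b+.5)/7.5-.5)
for n,p,z in(("-x end",(280,160),56),("+x end",(280,543),56),("L",(211,300),56),("R",(344,300),56),("ear -x",(280,96),56),("earL",(69,300),56),("earR",(489,300),56),("eye",(275,402),44),("eye-",(275,350),44),("eye+",(275,453),44),("eyeL",(220,402),44),("eyeR",(331,402),44)): print(n,ray(f,*px(*p),z).round(2))
f=dict(np.load("wpin.npz")); X=cloud(f)
R=X[140:240,215:310].reshape(-1,3)
m=abs(R[:,2]-52)<2; print(cv2.minAreaRect(R[m][:,:2].astype(np.float32)),np.median(R[m][:,2]))
m=abs(R[:,2]-94)<4; print(R[m].mean(0),R[m].min(0),R[m].max(0),m.sum())
cv2.imwrite("pics/c3.png",cv2.resize(f["pixels"][145:240,215:310,::-1],None,fx=6,fy=6,interpolation=cv2.INTER_CUBIC))
print(get_ee_pos(),get_joints(),solve_ik([590,102,190],RD))
E
```

```text
-x end [566.26 101.41  56.  ]
+x end [610.24 101.42  56.  ]
L [581.68  94.11  56.  ]
R [581.7  108.19  56.  ]
ear -x [559.44 101.41  56.  ]
earL [581.66  79.07  56.  ]
earR [581.73 123.54  56.  ]
eye [598.49 100.91  44.  ]
eye- [592.12 100.91  44.  ]
eye+ [604.85 100.9   44.  ]
eyeL [598.48  94.64  44.  ]
eyeR [598.5  107.29  44.  ]
((549.5863037109375, -220.60946655273438), (56.10627365112305, 56.97899627685547), 85.21278381347656) 52.18393102558546
[ 549.13621021 -220.8232957    90.54765918] [ 542.52283237 -227.13725163   90.00072338] [ 555.61777459 -214.22073685   92.15811394] 164
[590.0972543  101.0928229  190.03475995] [ 2.84068820e+01  1.89559515e+01 -1.77416985e+01  1.54576101e-03
 -5.33032482e+01 -1.18484398e+02] [  28.49148189   18.96273723  -17.73606306    0.          -53.30119971
 -118.49148189]
```

View pics/c3.png

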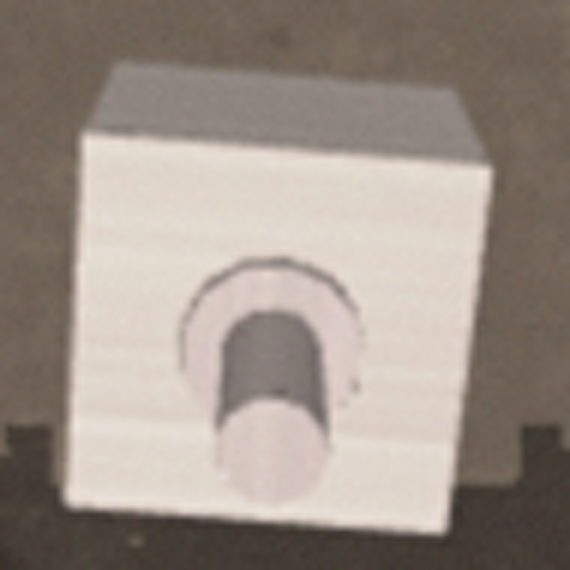

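The close crop confirms the pin, with its top at (272,452), upright in the stand. I'll take a settled picture over the stand and then grasp.

```bash
python3 - <<'E'
import cell; from cell import *
from h import *
goto([550,-220,190],RD); wait(0.3)
f=wsnap(cell,"wpin2"); print(get_t(),get_ee_pos(),get_ft_force())
X=cloud(f); R=X[140:250,215:310].reshape(-1,3)
m=abs(R[:,2]-52)<2; print(cv2.minAreaRect(R[m][:,:2].astype(np.float32)),np.median(R[m][:,2]))
m=abs(R[:,2]-91)<3; print(R[m].mean(0),R[m].min(0),R[m].max(0),m.sum())
cv2.imwrite("pics/c4.png",cv2.resize(f["pixels"][145:240,215:310,::-1],None,fx=6,fy=6,interpolation=cv2.INTER_CUBIC))
E
```

```text
5.2833 [ 550.29356169 -219.33030469  189.9945415 ] [-0.19672167 -0.85188055 -0.5130937 ]
((549.3643798828125, -220.67103576660156), (56.05192184448242, 56.71448516845703), 85.09403228759766) 52.15933367651047
[ 548.9007408  -220.69059813   90.0390371 ] [ 542.21150871 -227.10687118   88.060946  ] [ 556.28592977 -214.00618299   91.71015728] 306
```

View pics/c4.png

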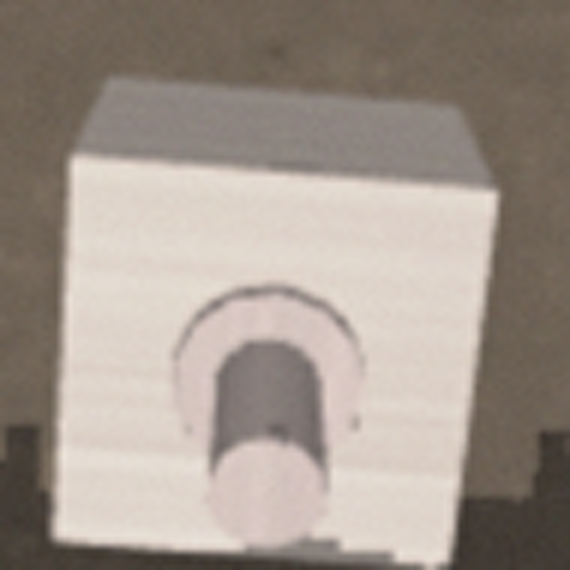

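```bash
python3 - <<'E'
import cell; from cell import *
from h import *
tx,ty=549.3,-220.6
servo_line([tx,ty,160],RD,feed=120)
p=np.array(get_ee_pos()); print(p)
print(servo_line([tx,ty,134],RD,feed=60,guard=15)); wait(0.2)
print(get_t(),get_ee_pos(),get_ft_force())
close_gripper(80); print(get_t(),get_ee_pos(),get_ft_force(),get_width())
wait(0.2); print(get_ee_pos(),get_ft_force(),get_moment())
E
```

```text
[ 549.19036431 -220.59820717  159.77398181]
False
6.4667 [ 549.52063448 -220.6315127   134.33589454] [-0.00611042  0.72785682  1.12017163]
7.1417 [ 549.40321443 -220.64046164  134.21962327] [0.02756266 0.62859938 1.5250191 ] 11.556582596884796
[ 549.38768727 -220.61619317  134.18767691] [-0.82232077  0.5006837   3.98298294] [0.06739257 0.26454977 0.01138392]
```

```bash
python3 - <<'E'
import cell; from cell import *
from h import *
servo_line([549.4,-220.6,215],RD,feed=120); wait(0.3)
print(get_t(),get_ee_pos(),get_ft_force(),get_width())
f=wsnap(cell,"wheld")
s=grab_frame("scene"); np.savez("sheld.npz",**s)
a=cv2.resize(f["pixels"][170:310,180:340,::-1],None,fx=3.4,fy=3.4,interpolation=cv2.INTER_CUBIC)
b=cv2.resize(s["pixels"][90:200,290:350,::-1],None,fx=4,fy=4,interpolation=cv2.INTER_CUBIC)
c=np.zeros((480,790,3),np.uint8); c[:a.shape[0],:a.shape[1]]=a; c[:b.shape[0],548:548+b.shape[1]]=b; cv2.imwrite("pics/c5.png",c)
E
```

```text
8.4667 [ 549.23931942 -220.57836136  214.36648791] [-0.77152256  0.07757494 -1.21979811] 11.641488150153345
```

View pics/c5.png

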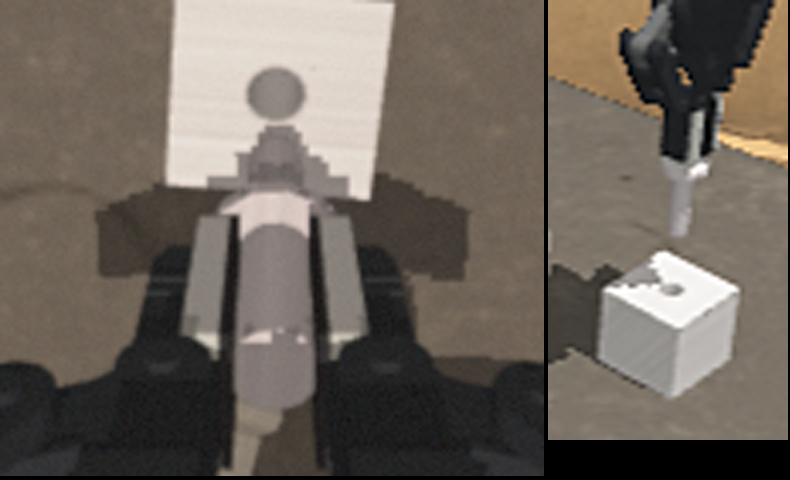

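The pin is out (empty hole at crop (276,93)) and held straight. Next I'll move over the eye the camera saw, at about (598.4, 101.1), and lower with a guard.

```bash
python3 - <<'E'
import cell; from cell import *
from h import *
x,y=598.4,101.1
goto([x,y,205],RD); servo_line([x,y,195],RD,feed=40); wait(0.3)
print(get_t(),get_ee_pos(),get_ft_force())
f=wsnap(cell,"wover")
print(servo_line([x,y,178],RD,feed=40,guard=8),get_ee_pos(),get_ft_force())
cv2.imwrite("pics/c6.png",cv2.resize(f["pixels"][150:310,180:340,::-1],None,fx=3.6,fy=3.6,interpolation=cv2.INTER_CUBIC))
print(get_t())
E
```

```text
10.5 [598.47265756 101.14995424 195.13901601] [ 0.40949235  0.78937912 -1.57940816]
False [598.3944867  101.05556528 177.75382936] [ 0.15987135 -0.4967903  -1.68314884]
11.125
```

View pics/c6.png

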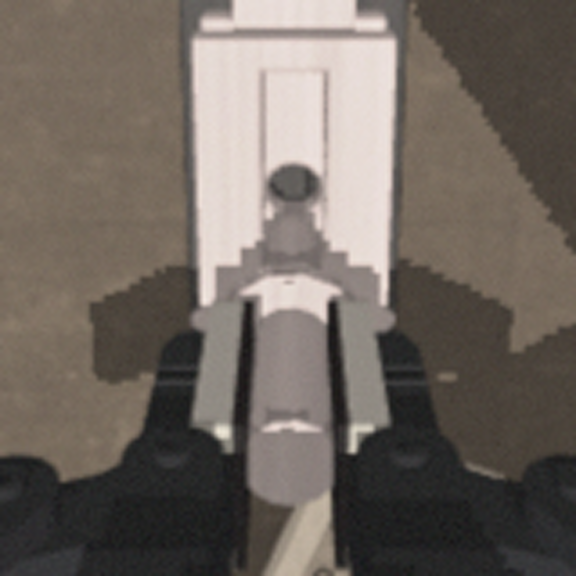

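The pin lines up with the slot in y and the eye shows at (294,183). The nose is about 2 mm into the slot without contact.

```bash
python3 - <<'E'
import cell; from cell import *
x,y=598.4,101.1
print(servo_line([x,y,164],None,feed=20,guard=6),get_t(),get_ee_pos(),get_ft_force())
wait(0.2); print(get_ee_pos(),get_ft_force(),get_moment())
E
```

```text
False 11.975 [598.43670287 101.12511401 164.03309836] [-0.38167667  0.23967199 -1.30566774]
[598.43763679 101.10747883 164.15024934] [ 0.44616366  0.14379651 -0.89528896] [-0.01492551  0.0326724   0.00551849]
```

The tip is 4 mm below the bar's top face with no contact, so the nose is in the eye. Continuing in small guarded steps.

```bash
python3 - <<'E'
import cell; from cell import *
x,y=598.4,101.1
for z in (160,157,154,151):
    s=servo_line([x,y,z],None,feed=15,guard=7); print(s,round(get_t(),2),get_ee_pos().round(2),get_ft_force().round(2),get_moment().round(2))
    if s: break
E
```

```text
False 12.59 [598.47 101.17 159.89] [ 0.57  0.36 -1.94] [ 0.24 -0.23  0.06]
False 12.94 [598.49 101.22 156.9 ] [ 0.41  2.01 -1.79] [ 0.36 -0.41  0.01]
False 13.29 [598.46 101.19 153.86] [ 1.49  2.13 -1.68] [ 0.59 -0.62 -0.01]
False 13.64 [598.55 101.18 150.97] [ 1.92  1.54 -0.45] [ 0.53 -0.81  0.03]
```

```bash
python3 - <<'E'
import cell; from cell import *
x,y=598.8,101.3
for z in (149,147,145,143,141,139,137,135,133):
    s=servo_line([x,y,z],None,feed=12,guard=15); F=get_ft_force(); print(s,round(get_t(),2),get_ee_pos().round(2),F.round(2),get_moment().round(2))
    if s or abs(F).max()>18: break
E
```

```text
False 13.96 [598.87 101.21 149.06] [1.92 0.23 0.73] [ 0.09 -0.55 -0.01]
False 14.28 [598.85 101.26 146.92] [ 1.71 -0.03  0.28] [-0.01 -0.74 -0.01]
False 14.59 [598.82 101.27 144.83] [ 2.04  0.39 -0.05] [-0.04 -0.82 -0.01]
False 14.91 [598.78 101.33 142.73] [2.64 0.32 0.86] [ 0.06 -0.94 -0.03]
False 15.22 [598.81 101.34 140.85] [1.16 0.69 0.97] [ 0.11 -0.95  0.01]
False 15.54 [598.88 101.39 138.95] [2.95 1.24 0.91] [ 0.16 -0.88  0.  ]
True 15.77 [599.06 101.41 138.14] [-1.08  0.65  5.15] [0.06 0.42 0.01]
```

The guard tripped at TCP z = 138.1, which is where the head should seat (138.2). But the detent took little force, so I'll check in pictures.

```bash
python3 - <<'E'
import cell; from cell import *
from h import *
wait(0.2); print(get_ee_pos(),get_ft_force(),get_width())
f=wsnap(cell,"wh"); s=grab_frame("scene")
a=cv2.resize(f["pixels"][170:310,180:340,::-1],None,fx=3.3,fy=3.3,interpolation=cv2.INTER_CUBIC)
b=cv2.resize(s["pixels"][190:270,180:260,::-1],None,fx=3.2,fy=3.2,interpolation=cv2.INTER_CUBIC)
c=np.zeros((480,790,3),np.uint8); c[:a.shape[0],:a.shape[1]]=a; c[:b.shape[0],532:532+b.shape[1]]=b; cv2.imwrite("pics/c7.png",c)
E
```

```text
[599.04450463 101.40003734 138.14454199] [-1.54796821  1.09107331  4.60936687] 11.823462193703826
```

View pics/c7.png

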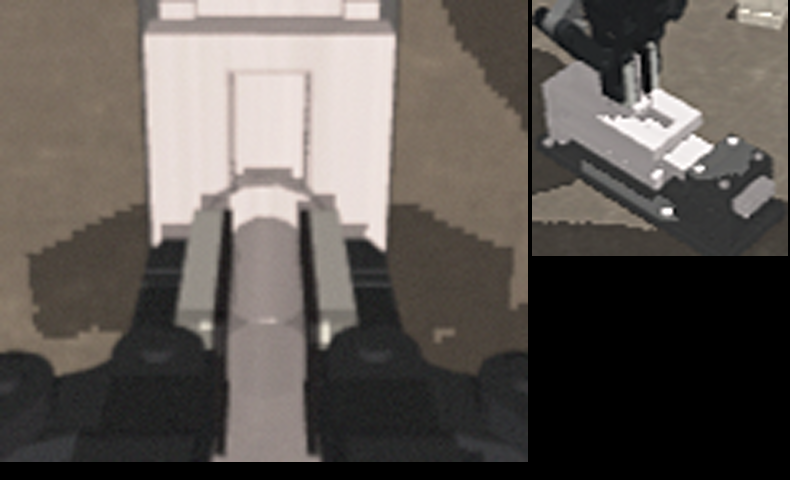

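```bash
python3 - <<'E'
from h import *
for n in("wheld","wover","wh"):
    f=dict(np.load(n+".npz")); X=cloud(f)
    pz=-(f["R"].T@f["t"])[2]
    print(n,"cam z",pz.round(1))
    for v in range(214,286,4): print(v,[tuple(X[v,u].round(1)[[0,2]]) for u in (258,262,266)], end=" | " if v%8 else "\n")
E
```

```text
wheld cam z 284.5
214 [(np.float64(543.3), np.float64(103.2)), (np.float64(543.1), np.float64(103.6)), (np.float64(544.8), np.float64(99.5))] | 218 [(np.float64(544.0), np.float64(108.5)), (np.float64(543.4), np.float64(109.9)), (np.float64(545.1), np.float64(106.1))] | 222 [(np.float64(544.1), np.float64(115.1)), (np.float64(543.3), np.float64(116.8)), (np.float64(544.8), np.float64(113.4))] | 226 [(np.float64(536.7), np.float64(136.6)), (np.float64(536.8), np.float64(136.4)), (np.float64(536.5), np.float64(137.1))] | 230 [(np.float64(539.5), np.float64(136.3)), (np.float64(539.4), np.float64(136.5)), (np.float64(539.4), np.float64(136.6))] | 234 [(np.float64(541.6), np.float64(137.4)), (np.float64(541.3), np.float64(138.0)), (np.float64(541.6), np.float64(137.5))] | 238 [(np.float64(542.6), np.float64(140.6)), (np.float64(541.6), np.float64(142.4)), (np.float64(543.9), np.float64(138.2))] | 242 [(np.float64(542.5), np.float64(145.5)), (np.float64(542.3), np.float64(145.9)), (np.float64(543.2), np.float64(144.3))] | 246 [(np.float64(542.8), np.float64(149.5)), (np.float64(542.3), np
[... 5041 characters left out ...]
 (np.float64(592.4), np.float64(89.7)), (np.float64(592.6), np.float64(89.3))] | 266 [(np.float64(592.9), np.float64(92.4)), (np.float64(591.8), np.float64(94.0)), (np.float64(593.0), np.float64(92.1))] | 270 [(np.float64(593.5), np.float64(94.9)), (np.float64(594.1), np.float64(94.0)), (np.float64(594.1), np.float64(93.9))] | 274 [(np.float64(595.8), np.float64(94.7)), (np.float64(596.9), np.float64(93.3)), (np.float64(595.2), np.float64(95.6))] | 278 [(np.float64(599.1), np.float64(93.4)), (np.float64(598.6), np.float64(94.0)), (np.float64(598.4), np.float64(94.4))] | 282 [(np.float64(601.2), np.float64(93.8)), (np.float64(601.0), np.float64(94.0)), (np.float64(600.8), np.float64(94.2))] |
```

The head's top is at z = 60.7 and the pin's top at z = 94 (61 and 94 expected), so the pin is home. I'll press lightly, release and withdraw.

```bash
python3 - <<'E'
import cell; from cell import *
from h import *
p=get_ee_pos()
print(servo_line([p[0],p[1],137.4],None,feed=8,guard=8),get_ee_pos().round(2),get_ft_force().round(2))
ungrasp(); wait(0.2); print(get_t(),get_ee_pos().round(2),get_ft_force().round(2),get_width())
servo_line([p[0],p[1],200],None,feed=80); wait(0.4)
f=wsnap(cell,"wend"); print(get_t(),get_ft_force().round(2))
X=cloud(f)[140:250,215:310].reshape(-1,3)
for lo,hi in((91,97),(59,63),(54,58)):
    m=(X[:,2]>lo)&(X[:,2]<hi); print(lo,m.sum(),X[m].mean(0),np.median(X[m][:,2]))
s=grab_frame("scene")
a=cv2.resize(f["pixels"][140:260,195:325,::-1],None,fx=4,fy=4,interpolation=cv2.INTER_CUBIC)
b=cv2.resize(s["pixels"][190:270,180:260,::-1],None,fx=3.3,fy=3.3,interpolation=cv2.INTER_CUBIC)
c=np.zeros((480,790,3),np.uint8); c[:a.shape[0],:a.shape[1]]=a; c[:b.shape[0],524:524+b.shape[1]]=b; cv2.imwrite("pics/c8.png",c)
E
```

```text
False [598.95 101.38 138.1 ] [-2.2   0.93  8.95]
17.2667 [599.09 101.42 137.39] [-0.05  0.15 -0.38] 85.34920374796164
18.65 [-0.51  0.58  0.52]
91 294 [598.53898278 101.01687457  94.09994576] 94.20292605594199
59 391 [595.20167563 100.84657951  61.1720514 ] 61.2012125459157
54 3456 [598.72108615 101.31549223  56.19029609] 56.19714931708508
```

View pics/c8.png

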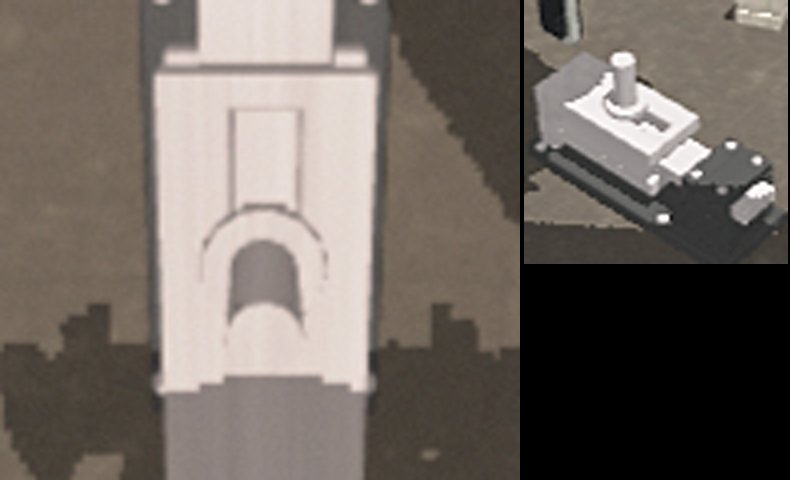

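The pin stands upright with its head flat on the ear (crop (264,250)). The flange top is 5.0 mm and the pin top 38 mm above the ear, as they should be, and the gripper is clear.

```bash
python3 -c "
from cell import *
sign_off(); print(get_t())"
```

```text
the job is handed in; nothing more can be done
the job is handed in; nothing more can be done
```

The pin is home in the large grey yoke and released, and I handed the job in at about 19 s of the 51 s allowed.

- **What I did:** I lifted the pin from its stand. The eye was visible through the slot in the wrist camera, about 10 mm from the slot's centre toward the web. I therefore lowered straight into it with force guards, and no feeling along the slot was needed. I pushed the pin down until the head met the ear, pressed lightly (about 9 N at the wrist), let go and withdrew.
- **Last checks:** The depth picture puts the head's top at z = 61.2 mm and the pin's top at 94.1 mm, over an ear at 56.2 mm. That agrees with a seated head. The pin stands upright on the slot's centre line at about (598.5, 101.0), and the gripper is clear with no force on it.
- **Readings that did not fit:**
  - The detent showed only 2–3 N at the wrist instead of 5–12 N, though the final heights say the pin went past it.
  - The finger width read 11.6 mm on the 14 mm grip, but the pin did not slip.
- **Not checked:** I did not measure the bystanders again afterwards. The arm only travelled high above them and nothing unexpected touched it.

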